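Find the socket that fits the nut of the sample cell

ROBOT

A 6-joint arm with a two-finger parallel gripper is mounted at the origin on the work surface. World frame = base frame: x ahead of the robot, y to its left, z up, the work surface at z = 0. Lengths are in mm, angles in degrees, forces in N, time in s.
With the tool pointing down it reaches from about 375 to 825 mm from the base axis. Payload 5.5 kg.
Tool frame: the origin (TCP) lies between the finger pads; the fingertips stand 14 mm ahead of it and the grasp point (between the pads) lies 5 mm behind it; z points along the fingers, y is the direction in which the jaws open and shut (so a half turn about z gives the same grasp; the last joint's range is limited). The gripper opens to 85 mm and grips with 20 to 120 N. Pads are 22 mm wide; open, the fingers measure 114 mm over their backs; the gripper's body (76 mm by 85 mm) begins 54 mm behind the grasp point. The pads swing forward as they close: fully open they stand 13 mm farther back than shut.
Start: joints at [-71.104, 17.962, -2.699, 69.339, 0, 90], TCP at [194.309, -567.661, 220.399] pointing down, gripper open.
Joint ranges: [-152.73, 152.73], [-39.44, 99.34], [-58.76, 71.6], [-118.89, 123.64], [-81.53, 83.1], [-180, 180]. Speed limits (degrees/s): [136.94, 136.94, 172.46, 180, 180, 180].

INTERFACE

Orientations are given as a 3x3 rotation matrix whose columns are the frame's x, y, z axes.
In Python, from cell import monitor, grab_frame, camera_info, job gives the robot as it stands. The module is installed in compiled form; this text tells all that it offers.
- The arm moves only by the tool drive_tool, never from a script. Its argument "deltas" is a list of rows, each an object of numbers: "x", "y", "z": the shift along the tool's x, y, z in cm; "ax", "ay", "az": the turn, a rotation vector about the tool's x, y, z in rad. In form: [{"x": .., "y": .., "z": .., "ax": .., "ay": .., "az": ..}, ...]. A call has 1 to 12 rows; each row is the pose to reach, as a shift and turn from the pose commanded when the call began, along the tool's axes at that moment; what a row does not reach only later rows make up. A row lasts 1/10 s, in which the tool goes at most 50 mm and 8.59 degrees, less where a joint would pass 70% of its speed; a pose out of reach is approached as far as the arm can. A call with a gripper value outside its range is refused whole. "hand" is the closure, from 0 (fully open) to 1 (shut), set as the call begins (left out, the last holds). The fingers move at their own pace and stop on an object; "newtons" is the grip in N (left out, the last holds). Time passes only in rows, so rows that repeat a pose let the fingers close. It gives the time, the measured TCP pose, the force and the opening at its end, in the units of the state.
- monitor.get_obs(): the state, without advancing time (a new reading comes with each control period).
- grab_frame(name): name is "side" or "top" or "wrist"; returns (picture, depth): 420x560x3 uint8, red, green, blue; 420x560 float32, mm along the optical axis (not along the pixel's ray), 0 where there is no reading.
- camera_info(name): a dict with "fovy" (degrees; the focal length in pixels is half the picture's height over the tangent of half this angle, whatever the lens; pixels are square), "cx", "cy" (the principal point, pixels), "dist_coeffs" ([k1, k2, p1, p2, k3] as OpenCV has them; the pictures are not rectified), "world_from_camera" (4x4, takes a point from camera to world coordinates). Camera axes: x right, y down, z forward; pixel columns grow to the right and rows downward; lengths in mm; the calibration is good to about 2 mm. A picture is of the moment at which its call begins: read the wrist's pose just before it. camera_info takes no time and is no camera call; for the wrist camera it gives the pose at the moment of the call.
- job.job_done(): hands the job in, once; it reports no verdict.
The state is a dict: "t": time; "q": joint angles; "joint_vel": joint speeds; "tau": joint torques, N m; "eef_pos": TCP position; "orientation": TCP orientation; "ft_force": force on the tool from outside, world axes, zero at the start; "moment": the same for the moment, N m; "gripper_width": opening from 0.0 (shut) to 1.0 (fully open).
Only numpy, scipy, OpenCV 4.12 (cv2) and the standard library are available. Lean on these libraries where they do the work, as an engineer would, in place of code of your own. Each camera call takes 0.05 s, during which the arm holds its last target.

TASK

One of the three look-alike steel socket keys standing in the tray fits the hex nut on top of the round sample cell; the other two are too small. Try them on the nut, stand any that does not fit back upright in the tray, and push the one that fits fully home over the nut. Finish while still holding that socket in the gripper, seated on the nut, and leave everything else on the bench where it is.

Things in the scene. Friction and masses are not known exactly. Their poses are not given: they have to be found in the camera images.
- tray: Shallow open aluminium tray, fixed to the bench, 140 mm along its x, 300 mm along its y, rim 14 mm high. Origin: centre of its underside on the bench; z up. Its floor, on which the sockets stand in a row along its y about 95 mm apart, is 4 mm above the origin.
- nut (a point): Centre of the underside of the fixed brass hex nut on top of the sample cell, on a flat washer 42 mm across. z up; two of the nut's flats face its +x and -x. Nut 24 mm across flats, 16 mm high, top 3 mm bevelled inward by 2.5 mm; a stud 15 mm across stands 6 mm above it. A fitting socket's foot comes down to this point's level; a small one stops about 15 mm higher.
- cell: Sample cell: round aluminium can fixed to the bench, 110 mm across at the foot, 100 mm at the lid; a pipe stub on its +x side reaches 78 mm from the axis. Origin: centre of its underside on the bench, z up; the nut's underside is 60 mm above it.
- socket_a_mid (a point): Steel socket key, one of 3 alike outside, mouth down; point on its axis 38 mm above its foot. Round socket 36 mm across, 40 high, hex opening 26 deep in its foot; on top an upright flat key 12 mm thick (x), 26 wide (y), 36 high, to grip across its thickness. 160 g. Two hex flats face +x, -x. Opening 25.6 mm across flats in the fitting one, 20.6 or less in the others; which is which is not told.
- socket_b_mid (a point): Steel socket key, one of 3 alike outside, mouth down; point on its axis 38 mm above its foot. Round socket 36 mm across, 40 high, hex opening 26 deep in its foot; on top an upright flat key 12 mm thick (x), 26 wide (y), 36 high, to grip across its thickness. 160 g. Two hex flats face +x, -x. Opening 25.6 mm across flats in the fitting one, 20.6 or less in the others; which is which is not told.
- socket_c_mid (a point): Steel socket key, one of 3 alike outside, mouth down; point on its axis 38 mm above its foot. Round socket 36 mm across, 40 high, hex opening 26 deep in its foot; on top an upright flat key 12 mm thick (x), 26 wide (y), 36 high, to grip across its thickness. 160 g. Two hex flats face +x, -x. Opening 25.6 mm across flats in the fitting one, 20.6 or less in the others; which is which is not told.
- dish_stack: Bystander: stack of four closed clear round dishes, 90 mm across, 64 mm high, loose; origin at the centre of its underside.
- dish_wafer: Bystander: open clear round dish, 88 mm across, 14 mm high, with an amber disc in it, loose; origin at the centre of its underside.
- film_carton: Bystander: brown carton 70 x 110 x 75 mm high, loose; origin at the centre of its underside.
- sample_box: Bystander: white box with grey lid, 52 x 52 x 32 mm high, loose; origin at the centre of its underside.
- beaker: Bystander: empty glass beaker, 66 mm across, 90 mm high, loose; origin at the centre of its underside.
- vial: Bystander: amber vial with white cap, 26 mm across, 56 mm high, loose; origin at the centre of its underside.
- tweezers: Bystander: flat steel tweezers, 120 mm long, 7 mm high, lying along the tray's y axis near the tray's +x rim, loose; origin at the centre of its underside.
There are look-alikes about, which are no part of the job. Leave any pink or turquoise look-alike of the part that bears socket_c_mid alone.

How it is judged:
By the outcome, as a careful person would: the job done as asked, in the order asked, and still so for the second after the job is handed in, while the arm keeps its last pose, push and grip.
It also fails if it takes over 72 s, if anything falls off the work surface, if the arm or the gripper's body presses on something with over 40 N, if the wrist force passes 120 N, or if a joint passes its speed limit or range.

## Working session

There is one attempt and no reset: what is moved stays moved. The work goes in short steps, Python scripts to look and compute and a tool call to move; the robot and the scene stay as the last step left them, time stands still between calls to the robot, and variables do not carry over. Pictures are saved under pics/ and viewed, and the job is handed in when it is done.

Besides the shell and the picture viewer there is one more tool, called after ">>>" in YAML: its name, and indented under it one key for each argument. drive_tool: Moves the arm, as the interface text tells. Its arguments: {"type":"object","properties":{"deltas":{"type":"array"},"hand":{"type":"number"},"newtons":{"type":"number"}},"required":["deltas"]}

```bash
mkdir -p pics
cat > h.py <<'E'
import numpy as np,cv2
from cell import monitor,grab_frame,camera_info,job
def save(n,im):cv2.imwrite('pics/'+n+'.png',cv2.cvtColor(im,cv2.COLOR_RGB2BGR))
def K(c):
    f=210/np.tan(np.radians(c['fovy'])/2);return np.array([[f,0,c['cx']],[0,f,c['cy']],[0,0,1]])
def cast(c,px,z):
    p=cv2.undistortPoints(np.array(px,float).reshape(-1,1,2),K(c),np.array(c['dist_coeffs'])).reshape(-1,2)
    T=np.array(c['world_from_camera']);d=np.c_[p,np.ones(len(p))]@T[:3,:3].T;o=T[:3,3]
    return o+d*((z-o[2])/d[:,2:3])
def proj(c,P):
    T=np.linalg.inv(np.array(c['world_from_camera']));r,_=cv2.Rodrigues(T[:3,:3])
    return cv2.projectPoints(np.array(P,float).reshape(-1,1,3),r,T[:3,3],K(c),np.array(c['dist_coeffs']))[0].reshape(-1,2)
def world(c,depth):
    ys,xs=np.mgrid[0:420,0:560]
    p=cv2.undistortPoints(np.stack([xs,ys],-1).reshape(-1,1,2).astype(float),K(c),np.array(c['dist_coeffs'])).reshape(420,560,2)
    P=np.dstack([p*depth[...,None],depth]);T=np.array(c['world_from_camera'])
    W=P@T[:3,:3].T+T[:3,3];W[depth<=0]=np.nan;return W
E
python3 - <<'E'
from h import *
for n in['top','side','wrist']:
    c=camera_info(n);im,d=grab_frame(n);save(n+'0',im);np.savez(n+'0.npz',im=im,d=d);print(n,c['fovy'],np.round(c['world_from_camera'],2).tolist(),c['dist_coeffs'],(d>0).mean())
print(monitor.get_obs())
E
```

```text
top 52.26959013558035 [[-0.03, -0.99, 0.1, 473.56], [-1.0, 0.03, 0.02, 68.56], [-0.03, -0.1, -0.99, 1039.24], [0.0, 0.0, 0.0, 1.0]] [-0.01420023  0.          0.          0.          0.        ] 0.9959141156462585
side 48.86908996053486 [[0.92, -0.28, 0.26, 266.15], [-0.38, -0.67, 0.64, -616.63], [-0.0, -0.69, -0.73, 860.67], [0.0, 0.0, 0.0, 1.0]] [-0.05438455  0.          0.          0.          0.        ] 0.9960714285714286
wrist 68.84113523578712 [[0.32, -0.91, -0.26, 260.95], [-0.95, -0.31, -0.09, -545.7], [-0.0, 0.28, -0.96, 374.17], [0.0, 0.0, 0.0, 1.0]] [-0.01122897  0.          0.          0.          0.        ] 0.9960416666666667
{'t': 0.15, 'q': array([-7.11035516e+01,  1.79968414e+01, -2.74064108e+00,  6.93403082e+01,
       -1.12488782e-03,  9.00014769e+01]), 'joint_vel': array([-0.0514618 , -0.15560593,  0.16241158, -0.00928001, -0.075632  ,
       -0.02741961]), 'tau': array([-1.75630503e-03, -5.40046978e+01,  3.40057647e+01,  1.32566653e-02,
       -5.21732682e-05,  1.23685237e-05]), 'eef_pos': array([ 194.15971199, -567.22956212,  219.71542964]), 'orientation': array([[ 9.46113775e-01,  3.23834086e-01, -4.58279104e-04],
       [ 3.23834410e-01, -9.46112912e-01,  1.27817243e-03],
       [-1.96679752e-05, -1.35770309e-03, -9.99999078e-01]]), 'ft_force': array([-0.38611452, -0.46071724,  0.4351965 ]), 'moment': array([ 0.06140742, -0.01892493,  0.02605572]), 'gripper_width': 0.9995295806697871}
```

View pics/top0.png

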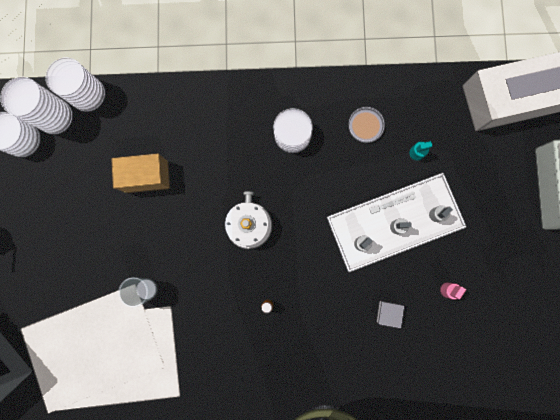

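View pics/side0.png

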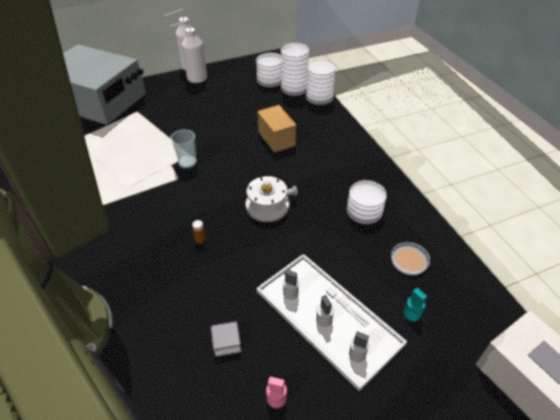

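The three steel sockets stand in the tray at about (367,243), (402,227) and (442,214) in the top view. The turquoise one at (420,150) and the pink one at (454,291) are the look-alikes outside the tray. The cell is at (248,225). Next I measure them and check a crop.

Run:
```python
from h import *
z=np.load('top0.npz');im,d=z['im'],z['d'];c=camera_info('top');W=world(c,d)
save('crop_top',np.hstack([cv2.resize(im[165:280,320:475],None,fx=3.0,fy=3,interpolation=cv2.INTER_CUBIC),cv2.resize(im[185:255,215:283],(335,345),interpolation=cv2.INTER_CUBIC)]))
# tray by bright
g=im.min(2);m=((g>120)&(W[...,2]<30)).astype(np.uint8);m[:160]=0;m[285:]=0;m[:,:315]=0;m[:,480:]=0
cs=cv2.findContours(m,0,2)[0];t=max(cs,key=cv2.contourArea);P=cast(c,t.reshape(-1,2),14)
r=cv2.minAreaRect(P[:,:2].astype(np.float32));print('tray',r,cv2.boxPoints(r).tolist())
M=((W[...,2]>60)&(W[...,2]<110)).astype(np.uint8);M[:160]=0;M[285:]=0
n,l,s,ce=cv2.connectedComponentsWithStats(M)
for i in range(1,n):
    if s[i,4]<8: continue
    p=W[l==i];rr=cv2.minAreaRect(p[:,:2].astype(np.float32));print(ce[i],s[i,4],np.round(np.median(p,0),1),np.round(np.percentile(p[:,2],[5,95]),1),rr)
```

```text
tray ((547.5204467773438, -182.822265625), (141.56207275390625, 301.7052307128906), 19.30699348449707) [[430.84375, -63.85582733154297], [530.596435546875, -348.59332275390625], [664.1971435546875, -301.7886962890625], [564.4444580078125, -17.05120849609375]]
[136.0548054  172.76568705] 1259 [673.  423.1  74.4] [69.5 77.3] ((675.7222900390625, 422.77679443359375), (64.35665893554688, 108.8906478881836), 3.485154628753662)
[556.432 187.216] 375 [ 616.  -534.4   72.9] [60.8 79. ] ((599.0123291015625, -534.64990234375), (10.827446937561035, 154.50534057617188), 88.53990173339844)
[446.16483516 211.37362637] 91 [ 563.5 -281.    77.6] [63.8 80.8] ((563.2000122070312, -282.498779296875), (12.279402732849121, 27.026447296142578), 42.664005279541016)
[245.90780142 223.29787234] 141 [548.7 169.5  74.8] [60.4 83.6] ((549.7861938476562, 171.49700927734375), (32.81966018676758, 34.01226806640625), 44.115074157714844)
[404.02666667 224.48      ] 75 [ 535.9 -185.    78.1] [66.7 81.3] ((535.9453735351562, -187.3148193359375), (27.06140899658203, 11.760090827941895), 87.36734771728516)
[365.67532468 242.32467532] 77 [499.  -98.   78.8] [64.8 81.6] ((498.6199645996094, -98.61297607421875), (11.556947708129883, 25.513206481933594), 43.98869323730469)
[134.73684211 280.73684211] 95 [426.  421.6  83.8] [62.2 92.2] ((426.0528259277344, 420.20025634765625), (51.5109748840332, 17.385976791381836), 88.65682220458984)
```

View pics/crop_top.png

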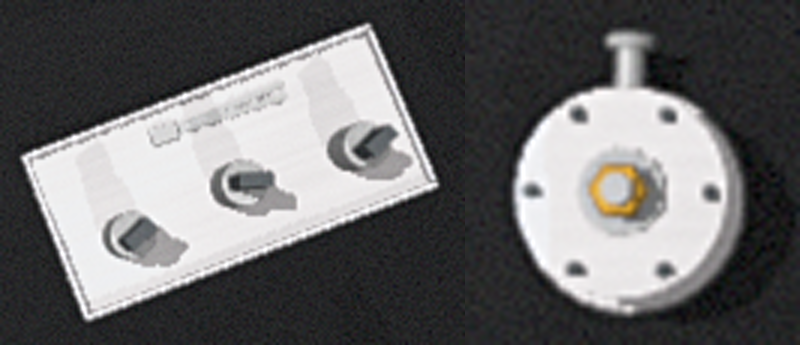

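View pics/wrist0.png

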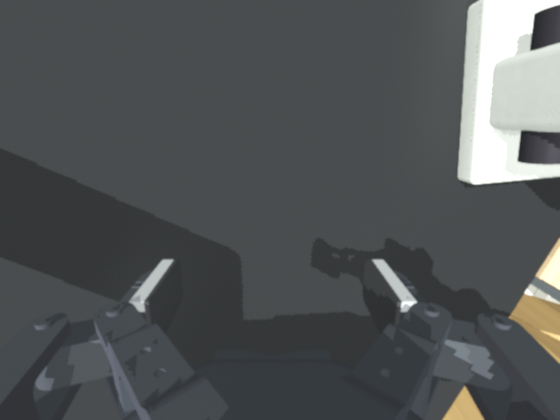

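```bash
cat >> h.py <<'E'
from scipy.spatial.transform import Rotation as Ro
def plan(p,yawy,pos=None,R=None):
    o=monitor.get_obs();R=o['orientation'] if R is None else R;pos=o['eef_pos'] if pos is None else pos
    a=np.radians(yawy);y=np.array([np.cos(a),np.sin(a),0]);z=np.array([0,0,-1.]);x=np.cross(y,z)
    T=np.c_[x,y,z];d=R.T@(np.array(p)-pos)/10;r=Ro.from_matrix(R.T@T).as_rotvec()
    print('at',np.round(o['eef_pos'],1),'q',np.round(o['q'],0),'F',np.round(o['ft_force'],1),'w',round(o['gripper_width'],3),'t',round(o['t'],2));print('d cm',np.round(d,2),'rot',np.round(r,3))
E
python3 -c "
from h import *
plan([545,-185,220],0)"
```

```text
at [ 194.2 -567.2  219.7] q [-71.  18.  -3.  69.  -0.  90.] F [-0.4 -0.5  0.4] w 1.0 t 0.15
d cm [ 45.57 -24.8    0.  ] rot [-1.000e-03 -1.000e-03 -1.241e+00]
```

>>> drive_tool:
  deltas:
    - {"x": 45.6,"y": -24.8,"z": 0,"az": -1.24}
    - {"x": 45.6,"y": -24.8,"z": 0,"az": -1.24}
    - {"x": 45.6,"y": -24.8,"z": 0,"az": -1.24}
    - {"x": 45.6,"y": -24.8,"z": 0,"az": -1.24}
    - {"x": 45.6,"y": -24.8,"z": 0,"az": -1.24}
    - {"x": 45.6,"y": -24.8,"z": 0,"az": -1.24}
    - {"x": 45.6,"y": -24.8,"z": 0,"az": -1.24}
    - {"x": 45.6,"y": -24.8,"z": 0,"az": -1.24}
    - {"x": 45.6,"y": -24.8,"z": 0,"az": -1.24}
    - {"x": 45.6,"y": -24.8,"z": 0,"az": -1.24}
    - {"x": 45.6,"y": -24.8,"z": 0,"az": -1.24}
    - {"x": 45.6,"y": -24.8,"z": 0,"az": -1.24}

```text
schema error: expected keys x, y, z, ax, ay, az
```

>>> drive_tool:
  deltas:
    - {"x": 45.6,"y": -24.8,"z": 0,"ax": 0,"ay": 0,"az": -1.24}
    - {"x": 45.6,"y": -24.8,"z": 0,"ax": 0,"ay": 0,"az": -1.24}
    - {"x": 45.6,"y": -24.8,"z": 0,"ax": 0,"ay": 0,"az": -1.24}
    - {"x": 45.6,"y": -24.8,"z": 0,"ax": 0,"ay": 0,"az": -1.24}
    - {"x": 45.6,"y": -24.8,"z": 0,"ax": 0,"ay": 0,"az": -1.24}
    - {"x": 45.6,"y": -24.8,"z": 0,"ax": 0,"ay": 0,"az": -1.24}
    - {"x": 45.6,"y": -24.8,"z": 0,"ax": 0,"ay": 0,"az": -1.24}
    - {"x": 45.6,"y": -24.8,"z": 0,"ax": 0,"ay": 0,"az": -1.24}
    - {"x": 45.6,"y": -24.8,"z": 0,"ax": 0,"ay": 0,"az": -1.24}
    - {"x": 45.6,"y": -24.8,"z": 0,"ax": 0,"ay": 0,"az": -1.24}
    - {"x": 45.6,"y": -24.8,"z": 0,"ax": 0,"ay": 0,"az": -1.24}
    - {"x": 45.6,"y": -24.8,"z": 0,"ax": 0,"ay": 0,"az": -1.24}

```text
t: 1.35
eef_pos: [546.9, -182.9, 219.8]
orientation: [[-0.003, 1.0, -0.0], [1.0, 0.003, 0.001], [0.001, -0.0, -1.0]]
ft_force: [0.4, -1.2, 1.2]
gripper_width: 1.001
```

Run:
```python
from h import *
c=camera_info('wrist');im,d=grab_frame('wrist');save('w1',im);np.savez('w1.npz',im=im,d=d,T=c['world_from_camera'])
W=world(c,d);plan([545,-185,220],0)
M=((W[...,2]>70)&(W[...,2]<95)&(W[...,0]>420)&(W[...,0]<680)).astype(np.uint8)
n,l,s,ce=cv2.connectedComponentsWithStats(M)
for i in range(1,n):
    if s[i,4]<30: continue
    p=W[l==i];p=p[p[:,2]>np.median(p[:,2])-4];rr=cv2.minAreaRect(p[:,:2].astype(np.float32));print(ce[i],s[i,4],np.round(np.percentile(p[:,2],[5,50,95]),1),rr)
```

```text
at [ 545.8 -184.3  219.8] q [-19.  15.  -6.  68.  -0.  71.] F [-1.1 -0.  -0.2] w 1.001 t 1.4
d cm [-0.07 -0.08 -0.02] rot [-0.001 -0.     0.002]
[218.99529412 107.55058824] 425 [79.3 80.8 82.3] ((497.9060363769531, -101.48599243164062), (12.160713195800781, 26.25197982788086), 41.76171875)
[261.09939759 199.71987952] 332 [79.2 80.9 81.9] ((536.1382446289062, -189.21241760253906), (11.960831642150879, 25.995718002319336), 0.3175262212753296)
[286.24085366 284.39939024] 328 [78.2 80.8 82. ] ((562.9710693359375, -284.4403076171875), (11.794280052185059, 25.887529373168945), 41.87495040893555)
```

View pics/w1.png

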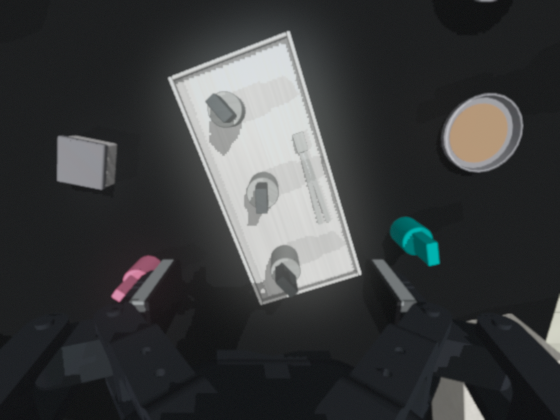

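>>> drive_tool:
  deltas:
    - {"x": -0.45,"y": -0.95,"z": 8.5,"ax": 0,"ay": 0,"az": 0}
    - {"x": -0.45,"y": -0.95,"z": 8.5,"ax": 0,"ay": 0,"az": 0}
    - {"x": -0.45,"y": -0.95,"z": 8.5,"ax": 0,"ay": 0,"az": 0}
    - {"x": -0.45,"y": -0.95,"z": 8.5,"ax": 0,"ay": 0,"az": 0}
    - {"x": -0.45,"y": -0.95,"z": 8.5,"ax": 0,"ay": 0,"az": 0}
  hand: 0.3

```text
t: 1.9
eef_pos: [537.3, -191.0, 137.8]
orientation: [[0.002, 1.0, 0.003], [1.0, -0.002, -0.001], [-0.001, 0.003, -1.0]]
ft_force: [-0.4, -0.0, 1.6]
gripper_width: 0.698
```

```bash
cat >> h.py <<'E'
def key(n,xy,zt=80):
    o=monitor.get_obs();c=camera_info('wrist');im,d=grab_frame('wrist');save(n,im)
    W=world(c,d);M=((W[...,2]>zt-5)&(W[...,2]<zt+6)&(np.hypot(W[...,0]-xy[0],W[...,1]-xy[1])<30)).astype(np.uint8)
    p=W[M>0];zz=np.median(p[:,2]);ys,xs=np.nonzero(M)
    # largest component, refined contour cast onto the top plane
    nn,l,s,ce=cv2.connectedComponentsWithStats(M);i=1+np.argmax(s[1:,4]);ct=cv2.findContours((l==i).astype(np.uint8),0,1)[0][0].reshape(-1,2)
    P=cast(c,ct,zt);print('px',ce[i],'z',zz,'planecast',cv2.minAreaRect(P[:,:2].astype(np.float32)))
    q=W[l==i];q=q[q[:,2]>zz-3];print('depth',cv2.minAreaRect(q[:,:2].astype(np.float32)));print('tcp',np.round(o['eef_pos'],2),'F',np.round(o['ft_force'],1),'w',o['gripper_width'],'t',o['t'])
E
python3 - <<'E'
from h import *
key('w2',(536,-188.5))
E
```

```text
px [269.89446367 217.14532872] z 80.84033464317505 planecast ((536.053955078125, -188.8135223388672), (11.930351257324219, 27.24415397644043), 2.3134429454803467)
depth ((536.0674438476562, -189.18019104003906), (11.955220222473145, 26.05879783630371), 2.60740065574646)
tcp [ 537.26 -190.97  137.76] F [-0.4 -0.   1.6] w 0.698424335176251 t 1.9
```

View pics/w2.png

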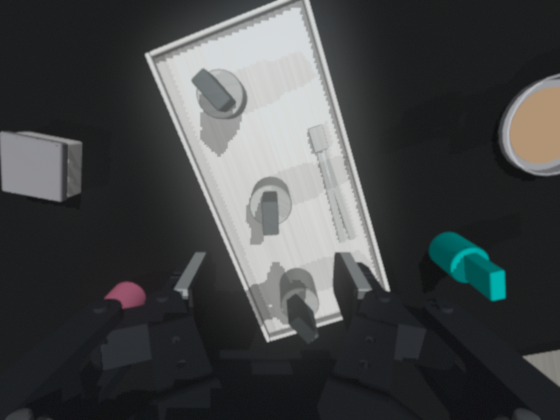

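```bash
python3 -c "
from h import *
plan([536.1,-189.1,61],1)"
```

```text
at [ 537.5 -190.9  137.9] q [-20.  17. -15.  58.  -0.  71.] F [ 0.2  0.1 -0.2] w 0.701 t 1.95
d cm [ 0.19 -0.17  7.69] rot [ 0.004  0.001 -0.019]
```

>>> drive_tool:
  deltas:
    - {"x": 0.2,"y": -0.15,"z": 4,"ax": 0,"ay": 0,"az": -0.015}
    - {"x": 0.2,"y": -0.15,"z": 6,"ax": 0,"ay": 0,"az": -0.015}
    - {"x": 0.2,"y": -0.15,"z": 6,"ax": 0,"ay": 0,"az": -0.015}
    - {"x": 0.2,"y": -0.15,"z": 6,"ax": 0,"ay": 0,"az": -0.015}
    - {"x": 0.2,"y": -0.15,"z": 6,"ax": 0,"ay": 0,"az": -0.015}

```text
t: 2.45
eef_pos: [536.2, -188.5, 77.6]
orientation: [[-0.014, 1.0, 0.003], [1.0, 0.014, -0.001], [-0.001, 0.003, -1.0]]
ft_force: [0.2, -0.1, -0.8]
gripper_width: 0.698
```

```bash
python3 -c "
from h import *
key('w3',(536.1,-189.1))
plan([536.1,-189.1,61],1)"
```

```text
px [271.28530534 254.45038168] z 80.83454080344882 planecast ((535.8359985351562, -188.6527557373047), (11.815022468566895, 27.687519073486328), 1.252699851989746)
depth ((535.8394165039062, -189.55030822753906), (11.896409034729004, 26.979990005493164), 1.0824058055877686)
tcp [ 536.21 -188.47   77.61] F [ 0.2 -0.1 -0.8] w 0.6980586856660836 t 2.45
at [ 536.1 -188.4   77.5] q [-19.  20. -19.  50.   0.  70.] F [ 0.  -0.1  0.9] w 0.699 t 2.5
d cm [-0.06 -0.01  1.65] rot [ 0.003  0.001 -0.003]
```

View pics/w3.png

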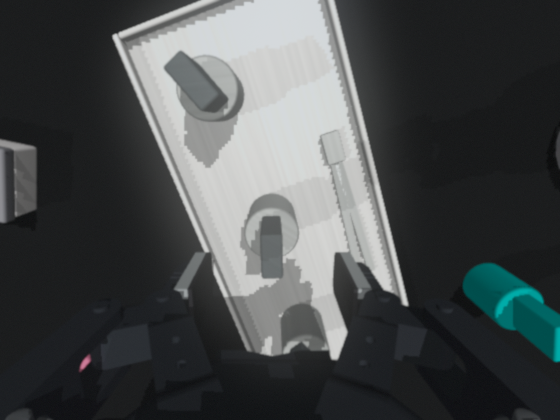

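>>> drive_tool:
  deltas:
    - {"x": -0.06,"y": 0,"z": 1.6,"ax": 0,"ay": 0,"az": 0}
    - {"x": -0.06,"y": 0,"z": 1.6,"ax": 0,"ay": 0,"az": 0}
    - {"x": -0.06,"y": 0,"z": 1.6,"ax": 0,"ay": 0,"az": 0}

```text
t: 2.8
eef_pos: [534.7, -188.6, 60.2]
orientation: [[-0.014, 1.0, 0.0], [1.0, 0.014, -0.0], [-0.0, 0.0, -1.0]]
ft_force: [0.3, -0.4, -0.5]
gripper_width: 0.699
```

>>> drive_tool:
  deltas:
    - {"x": 0,"y": 0,"z": 0,"ax": 0,"ay": 0,"az": 0}
    - {"x": 0,"y": 0,"z": 0,"ax": 0,"ay": 0,"az": 0}
    - {"x": 0,"y": 0,"z": 0,"ax": 0,"ay": 0,"az": 0}
    - {"x": 0,"y": 0,"z": 0,"ax": 0,"ay": 0,"az": 0}
    - {"x": 0,"y": 0,"z": 0,"ax": 0,"ay": 0,"az": 0}
    - {"x": 0,"y": 0,"z": 0,"ax": 0,"ay": 0,"az": 0}
  hand: 1
  newtons: 70

```text
t: 3.4
eef_pos: [535.0, -188.7, 60.0]
orientation: [[-0.014, 1.0, 0.001], [1.0, 0.014, -0.0], [-0.0, 0.001, -1.0]]
ft_force: [-0.3, -0.7, 5.3]
gripper_width: 0.113
```

```bash
python3 -c "
from h import *
key('w4',(536.1,-189.1))
plan([536.1,-189.1,61],1)"
```

```text
px [272.47393048 265.14572193] z 81.02938053538762 planecast ((534.38134765625, -186.35028076171875), (29.142620086669922, 29.664011001586914), 49.95701217651367)
depth ((533.0528564453125, -186.04251098632812), (29.173490524291992, 30.00537109375), 55.901424407958984)
tcp [ 535.03 -188.68   59.96] F [-0.3 -0.7  5.3] w 0.11310126646850358 t 3.4
at [ 535.1 -188.7   60. ] q [-19.  21. -21.  48.  -0.  70.] F [ 0.5 -0.8  4.7] w 0.113 t 3.45
d cm [-0.04  0.1  -0.1 ] rot [ 0.001  0.    -0.003]
```

View pics/w4.png

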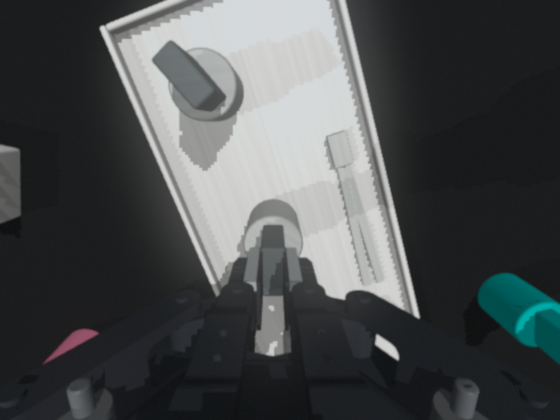

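>>> drive_tool:
  deltas:
    - {"x": 0,"y": 0,"z": -3,"ax": 0,"ay": 0,"az": 0}
    - {"x": 0,"y": 0,"z": -8,"ax": 0,"ay": 0,"az": 0}
    - {"x": 0,"y": 0,"z": -12,"ax": 0,"ay": 0,"az": 0}
    - {"x": 4,"y": 1.4,"z": -12,"ax": 0,"ay": 0,"az": 0}
    - {"x": 9,"y": 1.4,"z": -12,"ax": 0,"ay": 0,"az": 0}
    - {"x": 14,"y": 1.4,"z": -12,"ax": 0,"ay": 0,"az": 0}
    - {"x": 19,"y": 1.4,"z": -12,"ax": 0,"ay": 0,"az": 0}
    - {"x": 23,"y": 1.4,"z": -12,"ax": 0,"ay": 0,"az": 0}
    - {"x": 26,"y": 1.4,"z": -12,"ax": 0,"ay": 0,"az": 0}
    - {"x": 26,"y": 1.4,"z": -12,"ax": 0,"ay": 0,"az": 0}
    - {"x": 26,"y": 1.4,"z": -12,"ax": 0,"ay": 0,"az": 0}

```text
t: 4.55
eef_pos: [544.0, 72.1, 178.6]
orientation: [[-0.016, 1.0, -0.002], [1.0, 0.016, -0.001], [-0.001, -0.002, -1.0]]
ft_force: [0.1, -1.3, -1.3]
gripper_width: 0.112
```

Run:
```python
from h import *
plan([549,170,180],0)
c=camera_info('wrist');im,d=grab_frame('wrist');save('w5',im);np.savez('w5.npz',im=im,d=d,T=c['world_from_camera'])
c=camera_info('top');im,d=grab_frame('top');save('t5',im)
```

```text
at [544.   72.1 178.6] q [  8.  14. -14.  63.  -0.  97.] F [ 0.1 -1.3 -1.3] w 0.112 t 4.55
d cm [ 9.78  0.65 -0.14] rot [-0.002  0.001  0.016]
```

View pics/w5.png

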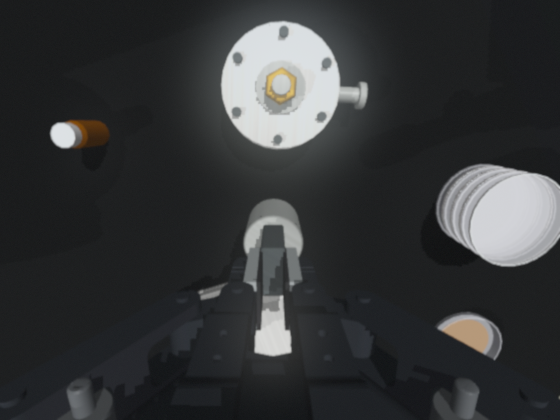

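View pics/t5.png

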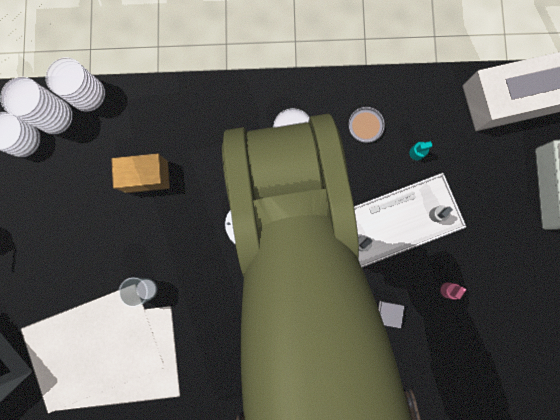

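Run:
```python
from h import *
z=np.load('w5.npz');im,d=z['im'],z['d'];c=dict(camera_info('wrist'));c['world_from_camera']=z['T'];W=world(c,d)
save('nutcrop',np.hstack([cv2.resize(im[60:112,250:312],None,fx=7,fy=7,interpolation=cv2.INTER_CUBIC),cv2.resize(im[195:260,236:311],(420,364),interpolation=cv2.INTER_CUBIC)]))
cp=im.astype(int)
lid=((im.min(2)>110)).astype(np.uint8);lid[150:]=0;lid[:,338:]=0;lid[:,:215]=0
ct=max(cv2.findContours(lid,0,1)[0],key=cv2.contourArea);P=cast(c,ct.reshape(-1,2),60)
e=cv2.fitEllipse(P[:,:2].astype(np.float32));print('lid',e,np.nanmedian(W[70:80,235:260,2]))
hsv=cv2.cvtColor(im,cv2.COLOR_RGB2HSV);br=((hsv[...,0]>8)&(hsv[...,0]<35)&(hsv[...,1]>90)).astype(np.uint8);br[112:]=0;br[:60]=0
br[:,:250]=0;br[:,312:]=0
ct=max(cv2.findContours(br,0,1)[0],key=cv2.contourArea);h=cv2.convexHull(ct).reshape(-1,2)
for zz in(73,):
    P=cast(c,h,zz)[:,:2];cc=np.array(cv2.minEnclosingCircle(P.astype(np.float32))[0]);print(zz,cc,cv2.minEnclosingCircle(P.astype(np.float32))[1])
    best=[]
    for a in np.arange(0,60,2):
        n=np.radians(a+60*np.arange(6));w=[(P@[np.cos(t),np.sin(t)]).max() for t in n];best.append((sum(w[i]+w[i+3] for i in range(3))/3,a))
    print(sorted(best)[:6],sorted(best)[-3:])
st=(W[...,2]>78)&(W[...,2]<87);st[112:]=0;st[:60]=0;q=W[st];print('stud',len(q),np.nanmedian(q,0),cv2.minEnclosingCircle(q[:,:2].astype(np.float32)))
ca=cast(c,[[361,94]],40);print('stub',ca)
```

```text
lid ((549.0548706054688, 168.31912231445312), (98.1838607788086, 99.71532440185547), 175.72802734375) 58.0721587940167
73 [549.1887207  169.08041382] 12.543597221374512
[(np.float64(22.221150199940354), np.int64(0)), (np.float64(22.30605182258437), np.int64(2)), (np.float64(22.31757617270037), np.int64(58)), (np.float64(22.509605716834475), np.int64(56)), (np.float64(22.617190951396793), np.int64(4)), (np.float64(22.818002267861768), np.int64(54))] [(np.float64(24.59935642123232), np.int64(26)), (np.float64(24.61145367650128), np.int64(30)), (np.float64(24.620403133234635), np.int64(28))]
stud 344 [549.40701163 168.71427575  82.88590258] ((548.0700073242188, 168.54441833496094), 10.404801368713379)
stub [[622.62569201 166.2656492   40.        ]]
```

View pics/nutcrop.png

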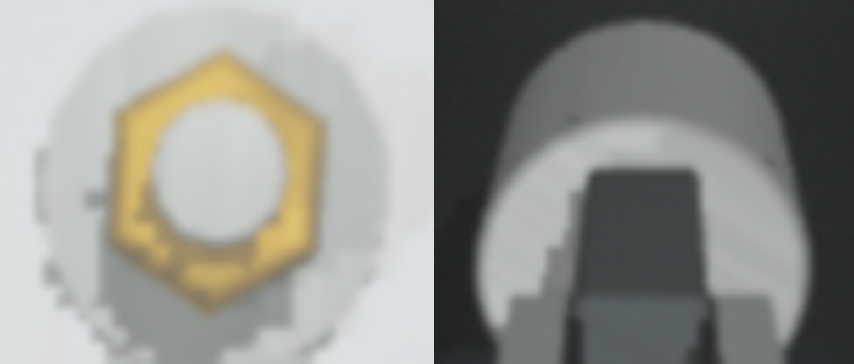

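Run:
```python
from h import *
z=np.load('w5.npz');im,d=z['im'],z['d'];c=dict(camera_info('wrist'));c['world_from_camera']=z['T'];W=world(c,d)
print(cast(c,[[243.5,243],[303,243],[273.3,215.5]],162.6),cast(c,[[273.3,198]],122.6))
# shoulder fit from depth
M=(W[...,2]>157)&(W[...,2]<168);M[:205]=0;M[260:]=0;M[:,:238]=0;M[:,308:]=0
print(M.sum(),np.nanmedian(W[...,2][M]))
pts=W[M][:,:2];h=cv2.convexHull(pts.astype(np.float32)).reshape(-1,2)
from scipy.optimize import least_squares
h=h[h[:,1]>np.median(pts[:,1])-6]
r=least_squares(lambda p:np.hypot(h[:,0]-p[0],h[:,1]-p[1])-18,[544,72],loss='soft_l1');print(r.x,len(h),np.round(r.fun,1))
kt=(W[...,2]>190)&(W[...,2]<206);kt[:205]=0;kt[262:]=0;kt[:,:238]=0;kt[:,308:]=0
q=W[kt];print('keytop',len(q),np.median(q,0),np.percentile(q,[2,98],axis=0))
```

```text
[[527.08656306  71.13040453 162.6       ]
 [562.66843586  71.66639599 162.6       ]
 [544.63934969  88.61149259 162.6       ]] [[544.71610356  89.1859505  122.6       ]]
1322 163.544203698371
[544.64213489  71.31936491] 27 [-0.4 -0.2 -0.1 -0.1 -0.1 -0.  -0.  -0.1 -0.  -0.1  0.1  0.1  0.1  0.4
  0.1 -0.   0.   0.  -0.  -0.   0.  -0.1 -0.1 -0.1 -0.2 -0.1 -0.3]
keytop 830 [544.49017042  82.08899891 199.38022593] [[529.34478473  77.54401204 191.44162329]
 [559.31808427  84.41424753 205.45427146]]
```

>>> drive_tool:
  deltas:
    - {"x": 4,"y": 0.6,"z": 0,"ax": 0,"ay": 0,"az": 0.02}
    - {"x": 8,"y": 0.6,"z": 0,"ax": 0,"ay": 0,"az": 0.02}
    - {"x": 9.75,"y": 0.6,"z": 1,"ax": 0,"ay": 0,"az": 0.02}
    - {"x": 9.75,"y": 0.6,"z": 2,"ax": 0,"ay": 0,"az": 0.02}
    - {"x": 9.75,"y": 0.6,"z": 2,"ax": 0,"ay": 0,"az": 0.02}
    - {"x": 9.75,"y": 0.6,"z": 2,"ax": 0,"ay": 0,"az": 0.02}
    - {"x": 9.75,"y": 0.6,"z": 2,"ax": 0,"ay": 0,"az": 0.02}

```text
t: 5.35
eef_pos: [549.6, 168.0, 159.6]
orientation: [[0.008, 1.0, 0.0], [1.0, -0.008, -0.0], [-0.0, 0.0, -1.0]]
ft_force: [0.3, -0.2, -1.9]
gripper_width: 0.114
```

```bash
cat >> h.py <<'E'
def sock(n):
    from scipy.optimize import least_squares
    o=monitor.get_obs();c=camera_info('wrist');im,d=grab_frame('wrist');save(n,im);W=world(c,d);p=o['eef_pos'];zs=p[2]-15.5
    M=(abs(W[...,2]-zs)<5);M[:205]=0;M[260:]=0;M[:,:238]=0;M[:,308:]=0
    pts=W[M][:,:2];h=cv2.convexHull(pts.astype(np.float32)).reshape(-1,2)
    # keep front-arc points: tool +x side
    X=o['orientation'][:2,0];s=pts@X;h=h[h@X>np.median(s)-6]
    r=least_squares(lambda q:np.hypot(h[:,0]-q[0],h[:,1]-q[1])-18,p[:2],loss='soft_l1')
    lid=(im.min(2)>110).astype(np.uint8)
    print('tcp',np.round(p,2),'axis',np.round(r.x,2),'shoulder z',np.round(np.nanmedian(W[...,2][M]),1),'F',np.round(o['ft_force'],1),'M',np.round(o['moment'],2),'w',round(o['gripper_width'],3),'t',round(o['t'],2),'yaw y',np.round(np.degrees(np.arctan2(*o['orientation'][[1,0],1])),2))
    return im,W,c
E
python3 -c "
from h import *
sock('w6')"
```

```text
tcp [549.63 168.   159.62] axis [550.36 167.24] shoulder z 144.5 F [ 0.3 -0.2 -1.9] M [ 0.   -0.01  0.03] w 0.114 t 5.35 yaw y -0.45
```

View pics/w6.png

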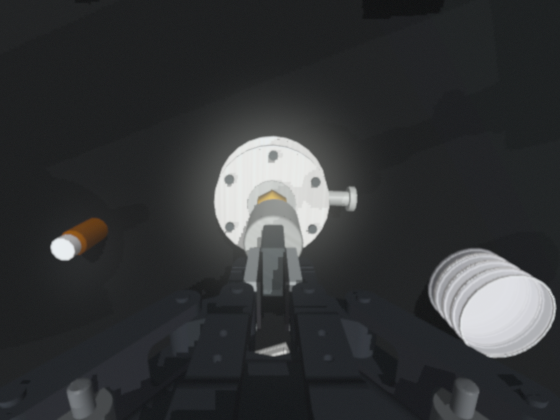

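```bash
cat >> h.py <<'E'
def lidfit(c,im,x0=(549,168.7)):
    from scipy.optimize import least_squares
    m=(im.min(2)>100).astype(np.uint8);ct=max([k for k in cv2.findContours(m,0,1)[0]],key=lambda k:cv2.contourArea(k)*(abs(cast(c,k.reshape(-1,2),60)[:,:2].mean(0)-x0).max()<40))
    P=cast(c,ct.reshape(-1,2),60)[:,:2];r0=np.hypot(*(P-x0).T);P=P[(abs(r0-50)<5)]
    r=least_squares(lambda q:np.hypot(P[:,0]-q[0],P[:,1]-q[1])-q[2],[*x0,50],loss='soft_l1');print('lid',np.round(r.x,2),len(P))
E
python3 - <<'E'
from h import *
im=cv2.imread('pics/w6.png')[...,::-1];lidfit(camera_info('wrist'),im)
z=np.load('w5.npz');c=dict(camera_info('wrist'));c['world_from_camera']=z['T'];lidfit(c,z['im'])
E
```

```text
lid [549.64 170.64  50.53] 230
lid [549.41 168.29  49.79] 344
```

Run:
```python
from h import *
c=camera_info('wrist');im=cv2.imread('pics/w6.png')[...,::-1]
save('c6',cv2.resize(im[130:250,205:345],None,fx=5.5,fy=5,interpolation=cv2.INTER_CUBIC))
# predicted features for nut centre (549.2,168.7)
for P in [(549.2,168.7+13.86,73),(549.2,168.7+13.86,60),(549.2,168.7+21,60.5),(549.2,218.7,60)]: print(P,proj(c,[P]).round(1))
```

```text
(549.2, 182.56, 73) [[270.9 192.2]]
(549.2, 182.56, 60) [[270.9 188.8]]
(549.2, 189.7, 60.5) [[270.9 180.5]]
(549.2, 218.7, 60) [[270.5 145.3]]
```

View pics/c6.png

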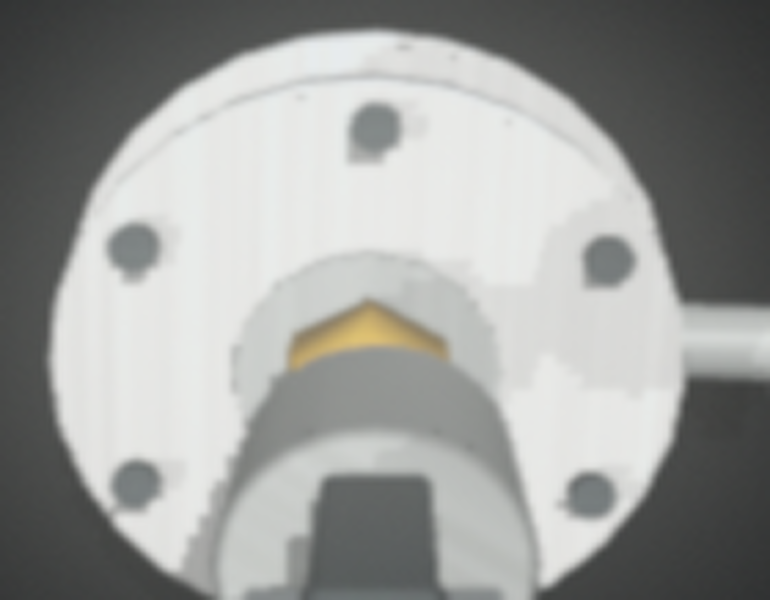

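>>> drive_tool:
  deltas:
    - {"x": 0.14,"y": -0.06,"z": 0.8,"ax": 0,"ay": 0,"az": 0}
    - {"x": 0.14,"y": -0.06,"z": 1.6,"ax": 0,"ay": 0,"az": 0}
    - {"x": 0.14,"y": -0.06,"z": 2.2,"ax": 0,"ay": 0,"az": 0}
    - {"x": 0.14,"y": -0.06,"z": 2.2,"ax": 0,"ay": 0,"az": 0}
    - {"x": 0.14,"y": -0.06,"z": 2.2,"ax": 0,"ay": 0,"az": 0}

```text
t: 5.9
eef_pos: [548.5, 170.7, 137.0]
orientation: [[0.006, 1.0, -0.001], [1.0, -0.006, -0.0], [-0.0, -0.001, -1.0]]
ft_force: [-0.4, 0.4, -1.0]
gripper_width: 0.113
```

```bash
python3 -c "
from h import *
im,W,c=sock('w7')
save('c7',cv2.resize(im[130:250,205:345],None,fx=5.5,fy=5,interpolation=cv2.INTER_CUBIC))"
```

```text
tcp [548.54 170.68 137.04] axis [549.28 169.85] shoulder z 121.9 F [-0.4  0.4 -1. ] M [-0.04 -0.03  0.01] w 0.113 t 5.9 yaw y -0.34
```

View pics/c7.png

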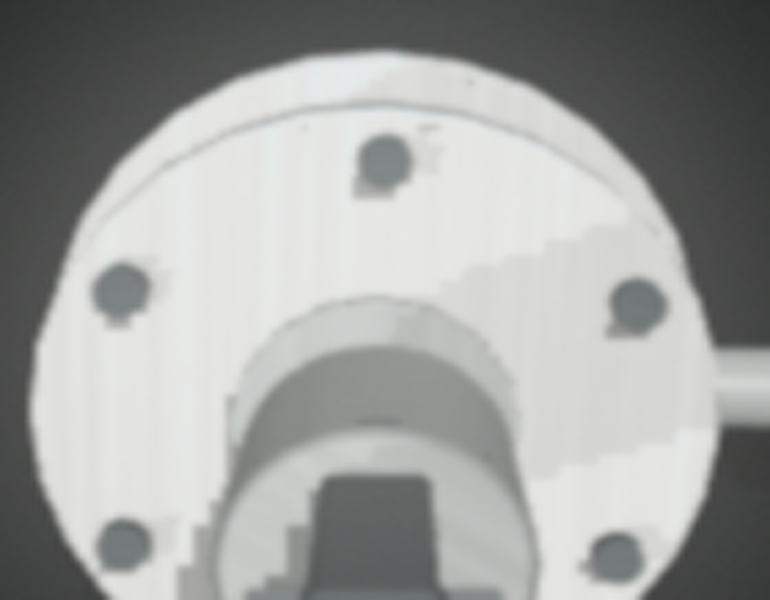

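```bash
python3 -c "
from h import *
c=camera_info('wrist')
for P in [(549.8,189.7,60.5),(549.8,218.7,60)]: print(P,proj(c,[P]).round(1))
plan([549,169.5,137],0)
"
```

```text
(549.8, 189.7, 60.5) [[272.9 189.2]]
(549.8, 218.7, 60) [[272.6 151. ]]
at [548.8 170.8 137.4] q [ 17.  18. -14.  58.  -0. 108.] F [ 0.2 -0.3 -2.2] w 0.112 t 5.95
d cm [-0.13  0.02  0.04] rot [-0.     0.    -0.006]
```

>>> drive_tool:
  deltas:
    - {"x": -0.13,"y": 0.03,"z": 0,"ax": 0,"ay": 0,"az": 0}
    - {"x": -0.13,"y": 0.03,"z": 0,"ax": 0,"ay": 0,"az": 0}
    - {"x": -0.13,"y": 0.03,"z": 0.3,"ax": 0,"ay": 0,"az": 0}
    - {"x": -0.13,"y": 0.03,"z": 0.5,"ax": 0,"ay": 0,"az": 0}
    - {"x": -0.13,"y": 0.03,"z": 0.6,"ax": 0,"ay": 0,"az": 0}
    - {"x": -0.13,"y": 0.03,"z": 0.6,"ax": 0,"ay": 0,"az": 0}

```text
t: 6.55
eef_pos: [549.5, 169.5, 131.9]
orientation: [[0.006, 1.0, 0.001], [1.0, -0.006, 0.0], [0.0, 0.001, -1.0]]
ft_force: [0.0, 0.0, 2.5]
gripper_width: 0.111
```

```bash
python3 -c "
from h import *
im,W,c=sock('w8')"
```

```text
tcp [549.46 169.47 131.88] axis [550.01 168.59] shoulder z 116.7 F [0.  0.  2.5] M [-0.15  0.13  0.03] w 0.111 t 6.55 yaw y -0.34
```

>>> drive_tool:
  deltas:
    - {"x": 0,"y": 0,"z": 0.15,"ax": 0,"ay": 0,"az": 0}
    - {"x": 0,"y": 0,"z": 0.3,"ax": 0,"ay": 0,"az": 0}
    - {"x": 0,"y": 0,"z": 0.3,"ax": 0,"ay": 0,"az": 0}

```text
t: 6.9
eef_pos: [550.9, 169.8, 131.5]
orientation: [[0.006, 1.0, 0.004], [1.0, -0.006, 0.001], [0.001, 0.004, -1.0]]
ft_force: [-3.5, -2.2, 18.1]
gripper_width: 0.11
```

```bash
python3 -c "
from h import *
im,W,c=sock('w9')"
```

```text
tcp [550.9  169.81 131.46] axis [550.8  168.81] shoulder z 116.4 F [-3.5 -2.2 18.1] M [-0.41  0.98 -0.02] w 0.11 t 6.9 yaw y -0.35
```

>>> drive_tool:
  deltas:
    - {"x": -0.05,"y": -0.1,"z": 0.15,"ax": 0,"ay": 0,"az": 0}
    - {"x": -0.05,"y": -0.1,"z": 0.25,"ax": 0,"ay": 0,"az": 0}
    - {"x": -0.05,"y": -0.1,"z": 0.25,"ax": 0,"ay": 0,"az": 0}

```text
t: 7.25
eef_pos: [551.5, 169.8, 131.2]
orientation: [[0.006, 1.0, 0.008], [1.0, -0.006, 0.002], [0.002, 0.008, -1.0]]
ft_force: [-4.1, -1.4, 30.1]
gripper_width: 0.113
```

```bash
python3 -c "
from h import *
im,W,c=sock('w10');save('c10',cv2.resize(im[130:250,205:345],None,fx=5.5,fy=5,interpolation=cv2.INTER_CUBIC))"
```

```text
tcp [551.48 169.83 131.23] axis [551.08 168.81] shoulder z 116.2 F [-4.1 -1.4 30.1] M [-0.53  1.31 -0.03] w 0.113 t 7.25 yaw y -0.35
```

View pics/c10.png

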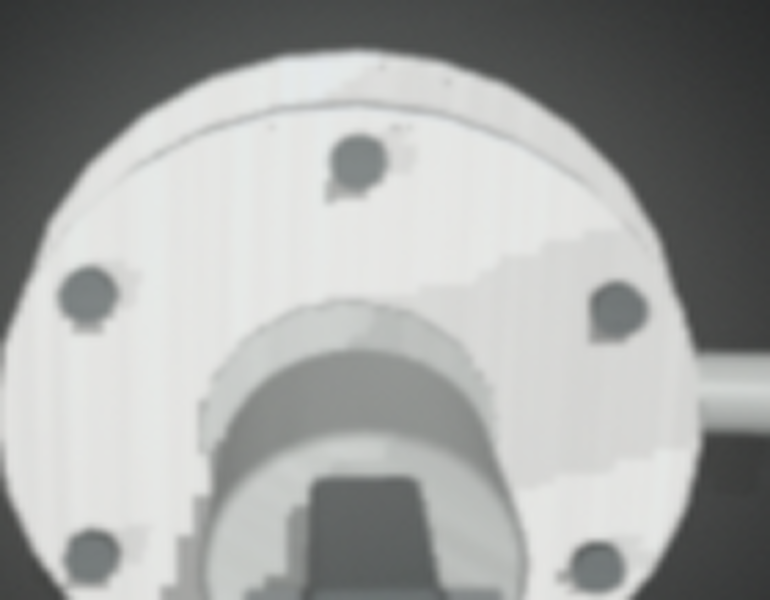

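The middle socket stops with its foot about 15 mm above the washer under 30 N, so it is too small. I return it to its tray spot.

>>> drive_tool:
  deltas:
    - {"x": 0,"y": 0,"z": -2,"ax": 0,"ay": 0,"az": 0}
    - {"x": 0,"y": 0,"z": -5,"ax": 0,"ay": 0,"az": 0}
    - {"x": -4,"y": 0,"z": -5,"ax": 0,"ay": 0,"az": 0}
    - {"x": -9,"y": 0,"z": -5,"ax": 0,"ay": 0,"az": 0}
    - {"x": -14,"y": 0,"z": -5,"ax": 0,"ay": 0,"az": 0}
    - {"x": -19,"y": -1.0,"z": -5,"ax": 0,"ay": 0,"az": 0}
    - {"x": -24,"y": -1.4,"z": -5,"ax": 0,"ay": 0,"az": 0}
    - {"x": -29,"y": -1.4,"z": -5,"ax": 0,"ay": 0,"az": 0}
    - {"x": -34,"y": -1.4,"z": -5,"ax": 0,"ay": 0,"az": 0}
    - {"x": -35.8,"y": -1.4,"z": -5,"ax": 0,"ay": 0,"az": 0}
    - {"x": -35.8,"y": -1.4,"z": -5,"ax": 0,"ay": 0,"az": 0}
    - {"x": -35.8,"y": -1.4,"z": -5,"ax": 0,"ay": 0,"az": 0}

```text
t: 8.5
eef_pos: [531.5, -188.8, 175.4]
orientation: [[0.007, 1.0, -0.001], [1.0, -0.007, 0.001], [0.001, -0.001, -1.0]]
ft_force: [0.3, 1.6, -1.5]
gripper_width: 0.111
```

```bash
python3 -c "
from h import *
im,W,c=sock('w11');plan([535.1,-188.7,80],0.8)"
```

```text
tcp [ 531.49 -188.82  175.36] axis [ 532.25 -189.64] shoulder z 160.2 F [ 0.3  1.6 -1.5] M [ 0.06 -0.06 -0.  ] w 0.111 t 8.5 yaw y -0.4
at [ 531.7 -188.2  175.5] q [-20.  15. -12.  63.   0.  71.] F [-0.1  0.7 -0.9] w 0.115 t 8.55
d cm [-0.06  0.35  9.55] rot [-0.001 -0.001 -0.02 ]
```

View pics/w11.png

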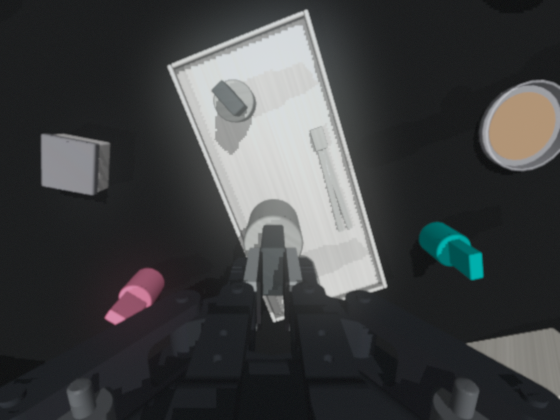

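>>> drive_tool:
  deltas:
    - {"x": -0.05,"y": 0.35,"z": 4,"ax": 0,"ay": 0,"az": -0.02}
    - {"x": -0.05,"y": 0.35,"z": 8,"ax": 0,"ay": 0,"az": -0.02}
    - {"x": -0.05,"y": 0.35,"z": 10.5,"ax": 0,"ay": 0,"az": -0.02}
    - {"x": -0.05,"y": 0.35,"z": 11.1,"ax": 0,"ay": 0,"az": -0.02}
    - {"x": -0.05,"y": 0.35,"z": 11.1,"ax": 0,"ay": 0,"az": -0.02}
    - {"x": -0.05,"y": 0.35,"z": 11.1,"ax": 0,"ay": 0,"az": -0.02}

```text
t: 9.15
eef_pos: [536.7, -189.2, 66.4]
orientation: [[-0.015, 1.0, 0.002], [1.0, 0.015, -0.001], [-0.001, 0.002, -1.0]]
ft_force: [1.1, -0.1, -0.6]
gripper_width: 0.114
```

```bash
python3 -c "
from h import *
plan([535.1,-188.7,60],0.8)"
```

```text
at [ 536.7 -189.2   66.4] q [-19.  21. -20.  49.   0.  70.] F [ 1.1 -0.1 -0.6] w 0.114 t 9.15
d cm [ 0.05 -0.16  0.64] rot [0.002 0.001 0.001]
```

>>> drive_tool:
  deltas:
    - {"x": 0.05,"y": -0.1,"z": 0.4,"ax": 0,"ay": 0,"az": 0}
    - {"x": 0.05,"y": -0.1,"z": 0.65,"ax": 0,"ay": 0,"az": 0}
    - {"x": 0.05,"y": -0.1,"z": 0.65,"ax": 0,"ay": 0,"az": 0}

```text
t: 9.45
eef_pos: [536.0, -189.4, 60.0]
orientation: [[-0.014, 1.0, 0.003], [1.0, 0.014, -0.001], [-0.001, 0.003, -1.0]]
ft_force: [0.5, 0.2, 3.8]
gripper_width: 0.112
```

```bash
python3 -c "
from h import *
plan([535.1,-188.7,60],0.8)"
```

```text
at [ 536.  -189.4   60. ] q [-19.  21. -21.  48.   0.  70.] F [0.5 0.2 3.8] w 0.112 t 9.45
d cm [ 0.07 -0.09  0.  ] rot [0.003 0.001 0.   ]
```

Foot is on the floor with light contact. I release to a partial opening, then rise.

>>> drive_tool:
  deltas:
    - {"x": 0,"y": 0,"z": 0,"ax": 0,"ay": 0,"az": 0}
    - {"x": 0,"y": 0,"z": 0,"ax": 0,"ay": 0,"az": 0}
    - {"x": 0,"y": 0,"z": 0,"ax": 0,"ay": 0,"az": 0}
    - {"x": 0,"y": 0,"z": 0,"ax": 0,"ay": 0,"az": 0}
    - {"x": 0,"y": 0,"z": -2,"ax": 0,"ay": 0,"az": 0}
    - {"x": 0,"y": 0,"z": -5,"ax": 0,"ay": 0,"az": 0}
    - {"x": 0,"y": 0,"z": -8,"ax": 0,"ay": 0,"az": 0}
    - {"x": 0,"y": 0,"z": -8,"ax": 0,"ay": 0,"az": 0}
    - {"x": 0,"y": 0,"z": -8,"ax": 0,"ay": 0,"az": 0}
  hand: 0.3

```text
t: 10.35
eef_pos: [535.0, -189.3, 138.9]
orientation: [[-0.014, 1.0, 0.001], [1.0, 0.014, -0.001], [-0.001, 0.001, -1.0]]
ft_force: [-0.1, -0.1, 0.5]
gripper_width: 0.699
```

```bash
python3 -c "
from h import *
key('w12',(536,-189));plan([498.3,-101,137],42)"
```

```text
px [274.53584229 219.97311828] z 80.91203212074605 planecast ((537.0748901367188, -189.29534912109375), (11.15709114074707, 26.91156768798828), 0.7113862633705139)
depth ((537.0027465820312, -189.82470703125), (11.158302307128906, 25.788354873657227), 1.0701887607574463)
tcp [ 535.   -189.25  138.92] F [-0.1 -0.1  0.5] w 0.6994898669793018 t 10.35
at [ 534.1 -188.9  137.9] q [-19.  17. -15.  58.  -0.  70.] F [-0.2  1.   0.3] w 0.699 t 10.4
d cm [ 8.84 -3.46  0.09] rot [-0.    -0.    -0.719]
```

View pics/w12.png

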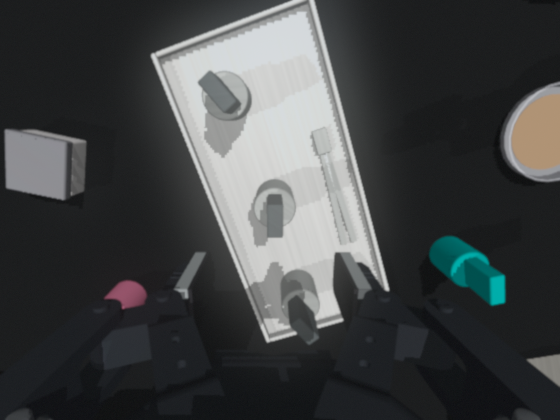

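Middle socket is upright again at its spot, key at (275,217). Next is the +y socket, key at (219,92).

>>> drive_tool:
  deltas:
    - {"x": 4.4,"y": -1.7,"z": 0,"ax": 0,"ay": 0,"az": -0.14}
    - {"x": 8.8,"y": -3.5,"z": 0,"ax": 0,"ay": 0,"az": -0.28}
    - {"x": 8.8,"y": -3.5,"z": 0,"ax": 0,"ay": 0,"az": -0.43}
    - {"x": 8.8,"y": -3.5,"z": 0,"ax": 0,"ay": 0,"az": -0.57}
    - {"x": 8.8,"y": -3.5,"z": 0,"ax": 0,"ay": 0,"az": -0.72}
    - {"x": 8.8,"y": -3.5,"z": 0,"ax": 0,"ay": 0,"az": -0.72}
    - {"x": 8.8,"y": -3.5,"z": 0,"ax": 0,"ay": 0,"az": -0.72}
    - {"x": 8.8,"y": -3.5,"z": 0,"ax": 0,"ay": 0,"az": -0.72}

```text
t: 11.2
eef_pos: [497.8, -101.6, 137.8]
orientation: [[-0.668, 0.744, -0.001], [0.744, 0.668, 0.0], [0.001, -0.001, -1.0]]
ft_force: [0.4, 0.1, -0.0]
gripper_width: 0.703
```

```bash
python3 -c "
from h import *
key('w13',(498.3,-101));plan([498.3,-101,137],42)"
```

```text
px [272.81109185 218.75563258] z 80.86792920510769 planecast ((497.2193298339844, -100.72395324707031), (11.673893928527832, 26.749788284301758), 41.468299865722656)
depth ((497.7232666015625, -101.28781127929688), (11.731578826904297, 25.426301956176758), 41.547584533691406)
tcp [ 497.78 -101.55  137.75] F [ 0.4  0.1 -0. ] w 0.702551598341961 t 11.2
at [ 497.9 -101.6  137.9] q [-12.  11. -23.  56.   0.  37.] F [-0.7  0.4  0.3] w 0.697 t 11.25
d cm [0.02 0.06 0.09] rot [-0.    -0.001 -0.001]
```

View pics/w13.png

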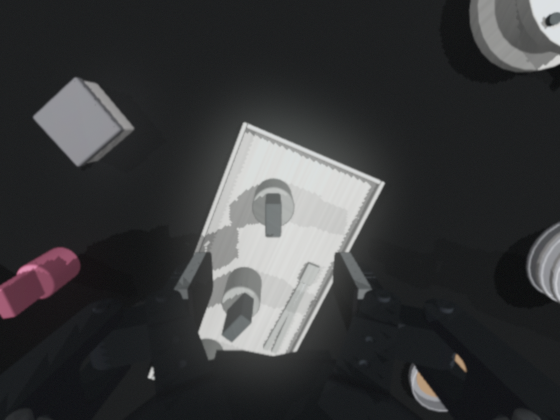

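>>> drive_tool:
  deltas:
    - {"x": 0.03,"y": 0,"z": 4,"ax": 0,"ay": 0,"az": 0}
    - {"x": 0.03,"y": 0,"z": 7,"ax": 0,"ay": 0,"az": 0}
    - {"x": 0.03,"y": 0,"z": 7.7,"ax": 0,"ay": 0,"az": 0}
    - {"x": 0.03,"y": 0,"z": 7.7,"ax": 0,"ay": 0,"az": 0}
    - {"x": 0.03,"y": 0,"z": 7.7,"ax": 0,"ay": 0,"az": 0}
    - {"x": 0.03,"y": 0,"z": 7.7,"ax": 0,"ay": 0,"az": 0}

```text
t: 11.85
eef_pos: [499.4, -101.6, 63.0]
orientation: [[-0.67, 0.743, 0.003], [0.743, 0.67, -0.001], [-0.002, 0.002, -1.0]]
ft_force: [-0.0, 0.2, 0.6]
gripper_width: 0.699
```

```bash
python3 -c "
from h import *
plan([497.5,-101.1,60.5],41.7)"
```

```text
at [ 499.4 -101.6   63. ] q [-12.  15. -28.  46.   0.  36.] F [-0.   0.2  0.6] w 0.699 t 11.85
d cm [ 0.17 -0.11  0.25] rot [0.002 0.002 0.006]
```

>>> drive_tool:
  deltas:
    - {"x": 0.12,"y": -0.11,"z": 0.25,"ax": 0,"ay": 0,"az": 0}
    - {"x": 0.12,"y": -0.11,"z": 0.25,"ax": 0,"ay": 0,"az": 0}
    - {"x": 0.12,"y": -0.11,"z": 0.25,"ax": 0,"ay": 0,"az": 0}

```text
t: 12.15
eef_pos: [496.5, -101.2, 59.2]
orientation: [[-0.67, 0.742, 0.0], [0.742, 0.67, -0.0], [-0.0, 0.0, -1.0]]
ft_force: [-0.7, -0.1, 0.1]
gripper_width: 0.698
```

>>> drive_tool:
  deltas:
    - {"x": 0,"y": 0,"z": 0,"ax": 0,"ay": 0,"az": 0}
    - {"x": 0,"y": 0,"z": 0,"ax": 0,"ay": 0,"az": 0}
    - {"x": 0,"y": 0,"z": 0,"ax": 0,"ay": 0,"az": 0}
    - {"x": 0,"y": 0,"z": 0,"ax": 0,"ay": 0,"az": 0}
    - {"x": 0,"y": 0,"z": 0,"ax": 0,"ay": 0,"az": 0}
    - {"x": 0,"y": 0,"z": 0,"ax": 0,"ay": 0,"az": 0}
  hand: 1
  newtons: 70

```text
t: 12.75
eef_pos: [496.6, -101.1, 59.1]
orientation: [[-0.67, 0.742, 0.0], [0.742, 0.67, 0.0], [-0.0, 0.0, -1.0]]
ft_force: [-0.1, 0.3, 1.0]
gripper_width: 0.111
```

```bash
python3 -c "
from h import *
plan([549,150,185],0)"
```

```text
at [ 496.6 -101.1   59.1] q [-12.  15. -29.  46.   0.  36.] F [-0.1  0.3  1. ] w 0.111 t 12.75
d cm [ 15.13  20.71 -12.59] rot [0.    0.    0.734]
```

>>> drive_tool:
  deltas:
    - {"x": 0,"y": 0,"z": -3,"ax": 0,"ay": 0,"az": 0}
    - {"x": 0,"y": 0,"z": -8,"ax": 0,"ay": 0,"az": 0}
    - {"x": 0,"y": 0,"z": -12,"ax": 0,"ay": 0,"az": 0}
    - {"x": 3,"y": 4,"z": -12,"ax": 0,"ay": 0,"az": 0.14}
    - {"x": 6,"y": 8,"z": -12,"ax": 0,"ay": 0,"az": 0.28}
    - {"x": 9,"y": 12,"z": -12,"ax": 0,"ay": 0,"az": 0.43}
    - {"x": 12,"y": 16.5,"z": -12,"ax": 0,"ay": 0,"az": 0.57}
    - {"x": 15.1,"y": 20.7,"z": -12,"ax": 0,"ay": 0,"az": 0.73}
    - {"x": 15.1,"y": 20.7,"z": -12,"ax": 0,"ay": 0,"az": 0.73}
    - {"x": 15.1,"y": 20.7,"z": -12,"ax": 0,"ay": 0,"az": 0.73}
    - {"x": 15.1,"y": 20.7,"z": -12,"ax": 0,"ay": 0,"az": 0.73}

```text
t: 13.85
eef_pos: [548.3, 149.9, 178.1]
orientation: [[-0.006, 1.0, -0.001], [1.0, 0.006, -0.001], [-0.001, -0.001, -1.0]]
ft_force: [-0.0, 0.0, -1.1]
gripper_width: 0.112
```

```bash
cat >> h.py <<'E'
def look(n):
    im,W,c=sock(n);save('c'+n,cv2.resize(im[130:250,205:345],None,fx=5.5,fy=5,interpolation=cv2.INTER_CUBIC))
    for P in [(549.8,182.56,60),(549.8,189.7,60.5),(549.8,218.7,60)]: print(P,'crop px',((proj(c,[P])-[205,130])*[5.5,5]).round(0))
E
python3 -c "
from h import *
look('w14');plan([549,169.5,158],-.4)"
```

```text
tcp [548.34 149.85 178.11] axis [549.19 148.7 ] shoulder z 163.9 F [-0.   0.  -1.1] M [-0.04  0.01 -0.02] w 0.112 t 13.85 yaw y 0.35
(549.8, 182.56, 60) crop px [[379. 170.]]
(549.8, 189.7, 60.5) crop px [[379. 130.]]
(549.8, 218.7, 60) crop px [[380. -41.]]
at [548.3 149.1 178.3] q [ 15.  16. -11.  63.  -0. 105.] F [-0.4 -0.5 -1.4] w 0.114 t 13.9
d cm [2.04 0.08 2.03] rot [-0.001  0.001  0.012]
```

View pics/w14.png

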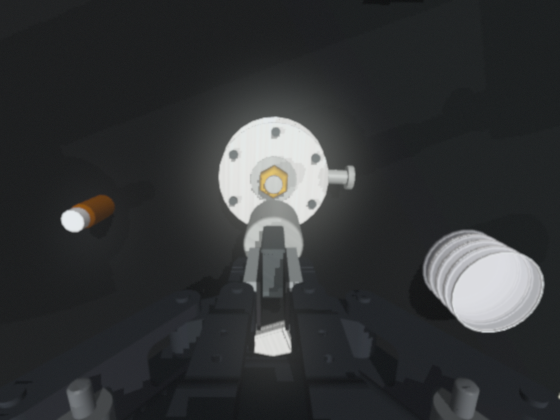

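>>> drive_tool:
  deltas:
    - {"x": 2.05,"y": 0.08,"z": 0,"ax": 0,"ay": 0,"az": 0.012}
    - {"x": 2.05,"y": 0.08,"z": 1.5,"ax": 0,"ay": 0,"az": 0.012}
    - {"x": 2.05,"y": 0.08,"z": 3,"ax": 0,"ay": 0,"az": 0.012}
    - {"x": 2.05,"y": 0.08,"z": 3.7,"ax": 0,"ay": 0,"az": 0.012}
    - {"x": 2.05,"y": 0.08,"z": 3.7,"ax": 0,"ay": 0,"az": 0.012}
    - {"x": 2.05,"y": 0.08,"z": 3.7,"ax": 0,"ay": 0,"az": 0.012}

```text
t: 14.5
eef_pos: [549.8, 169.4, 142.3]
orientation: [[0.009, 1.0, 0.0], [1.0, -0.009, -0.0], [-0.0, 0.0, -1.0]]
ft_force: [0.3, 0.2, -1.0]
gripper_width: 0.113
```

```bash
python3 -c "
from h import *
look('w15');plan([549,169.8,131],-.4)"
```

```text
tcp [549.82 169.39 142.29] axis [550.65 168.32] shoulder z 128.0 F [ 0.3  0.2 -1. ] M [ 0.01 -0.01 -0.04] w 0.113 t 14.5 yaw y -0.52
(549.8, 182.56, 60) crop px [[366. 324.]]
(549.8, 189.7, 60.5) crop px [[366. 281.]]
(549.8, 218.7, 60) crop px [[364.  93.]]
at [550.1 169.7 142.6] q [ 17.  18. -13.  59.  -0. 108.] F [ 0.8 -0.1 -1.5] w 0.112 t 14.55
d cm [ 0.01 -0.11  1.16] rot [ 0.001 -0.    -0.002]
```

View pics/cw15.png

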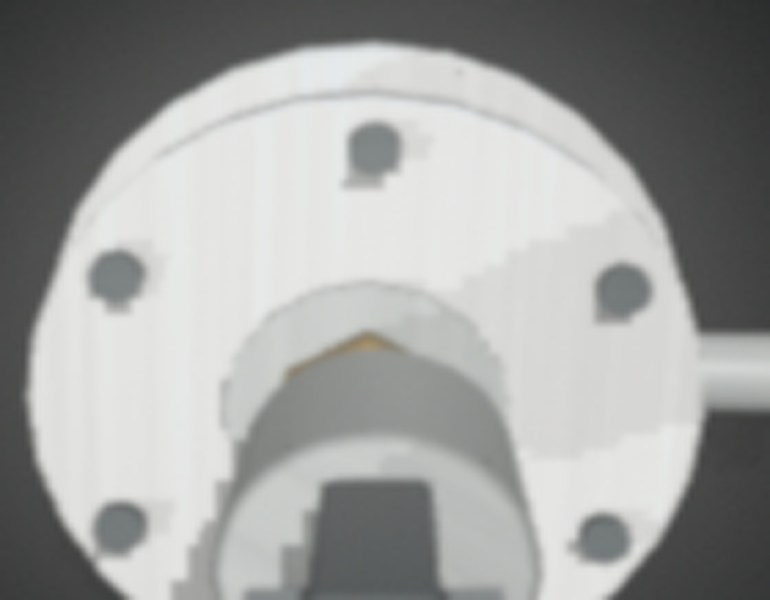

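>>> drive_tool:
  deltas:
    - {"x": 0.03,"y": -0.09,"z": 0,"ax": 0,"ay": 0,"az": 0}
    - {"x": 0.03,"y": -0.09,"z": 0.4,"ax": 0,"ay": 0,"az": 0}
    - {"x": 0.03,"y": -0.09,"z": 0.8,"ax": 0,"ay": 0,"az": 0}
    - {"x": 0.03,"y": -0.09,"z": 1.1,"ax": 0,"ay": 0,"az": 0}
    - {"x": 0.03,"y": -0.09,"z": 1.3,"ax": 0,"ay": 0,"az": 0}
    - {"x": 0.03,"y": -0.09,"z": 1.5,"ax": 0,"ay": 0,"az": 0}
    - {"x": 0.03,"y": -0.09,"z": 1.5,"ax": 0,"ay": 0,"az": 0}

```text
t: 15.25
eef_pos: [548.6, 170.4, 126.5]
orientation: [[0.008, 1.0, -0.001], [1.0, -0.008, -0.0], [-0.0, -0.001, -1.0]]
ft_force: [-0.3, 0.0, -1.4]
gripper_width: 0.115
```

```bash
python3 -c "
from h import *
look('w16')"
```

```text
tcp [548.56 170.36 126.5 ] axis [549.33 169.21] shoulder z 112.2 F [-0.3  0.  -1.4] M [ 0.01 -0.01  0.02] w 0.115 t 15.25 yaw y -0.46
(549.8, 182.56, 60) crop px [[376. 355.]]
(549.8, 189.7, 60.5) crop px [[376. 309.]]
(549.8, 218.7, 60) crop px [[374. 109.]]
```

Its foot is already below the bevel with no contact, so this one fits. I push it on home.

>>> drive_tool:
  deltas:
    - {"x": -0.04,"y": 0.04,"z": 0.2,"ax": 0,"ay": 0,"az": 0}
    - {"x": -0.04,"y": 0.04,"z": 0.4,"ax": 0,"ay": 0,"az": 0}
    - {"x": -0.04,"y": 0.04,"z": 0.6,"ax": 0,"ay": 0,"az": 0}
    - {"x": -0.04,"y": 0.04,"z": 0.8,"ax": 0,"ay": 0,"az": 0}
    - {"x": -0.04,"y": 0.04,"z": 1.0,"ax": 0,"ay": 0,"az": 0}
    - {"x": -0.04,"y": 0.04,"z": 1.0,"ax": 0,"ay": 0,"az": 0}

```text
t: 15.9
eef_pos: [548.9, 170.0, 116.5]
orientation: [[0.008, 1.0, -0.001], [1.0, -0.008, -0.0], [-0.0, -0.001, -1.0]]
ft_force: [-0.6, -0.4, -2.7]
gripper_width: 0.115
```

```bash
python3 -c "
from h import *
look('w17')"
```

```text
tcp [548.94 169.97 116.5 ] axis [549.58 168.84] shoulder z 102.2 F [-0.6 -0.4 -2.7] M [ 0.03  0.22 -0.01] w 0.115 t 15.9 yaw y -0.46
(549.8, 182.56, 60) crop px [[373. 370.]]
(549.8, 189.7, 60.5) crop px [[373. 322.]]
(549.8, 218.7, 60) crop px [[370. 113.]]
```

>>> drive_tool:
  deltas:
    - {"x": 0,"y": 0,"z": 0.1,"ax": 0,"ay": 0,"az": 0}
    - {"x": 0,"y": 0,"z": 0.2,"ax": 0,"ay": 0,"az": 0}
    - {"x": 0,"y": 0,"z": 0.3,"ax": 0,"ay": 0,"az": 0}
    - {"x": 0,"y": 0,"z": 0.3,"ax": 0,"ay": 0,"az": 0}
    - {"x": 0,"y": 0,"z": 0.3,"ax": 0,"ay": 0,"az": 0}

```text
t: 16.45
eef_pos: [549.5, 170.0, 115.0]
orientation: [[0.008, 1.0, 0.001], [1.0, -0.008, 0.0], [0.0, 0.001, -1.0]]
ft_force: [-3.3, -0.8, 6.6]
gripper_width: 0.114
```

```bash
python3 -c "
from h import *
look('w18')
im,d=grab_frame('side');save('s18',im);save('cs18',cv2.resize(im[150:380,200:440],None,fx=2.5,fy=2.5,interpolation=cv2.INTER_CUBIC))
im,d=grab_frame('top');save('t18',im)"
```

```text
tcp [549.48 170.04 114.99] axis [549.92 168.91] shoulder z 100.7 F [-3.3 -0.8  6.6] M [-0.25  0.87  0.  ] w 0.114 t 16.45 yaw y -0.46
(549.8, 182.56, 60) crop px [[368. 373.]]
(549.8, 189.7, 60.5) crop px [[368. 325.]]
(549.8, 218.7, 60) crop px [[366. 115.]]
```

View pics/cw18.png

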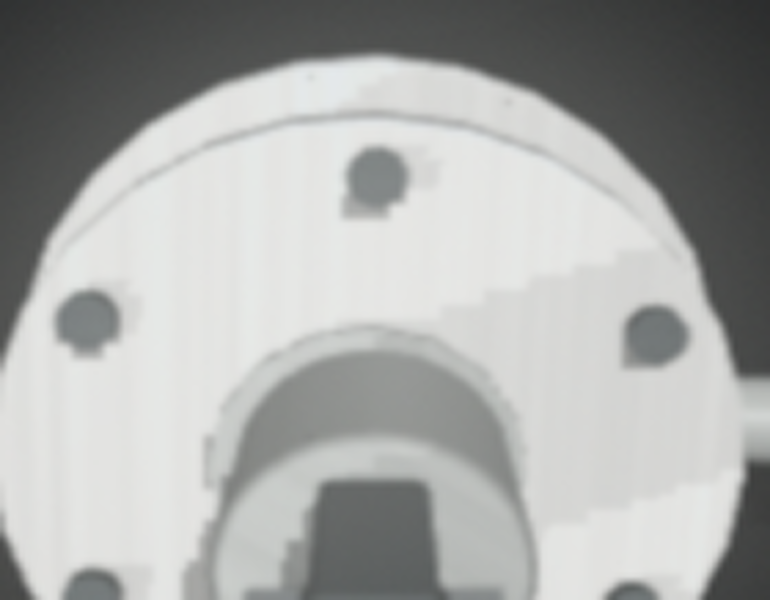

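View pics/cs18.png

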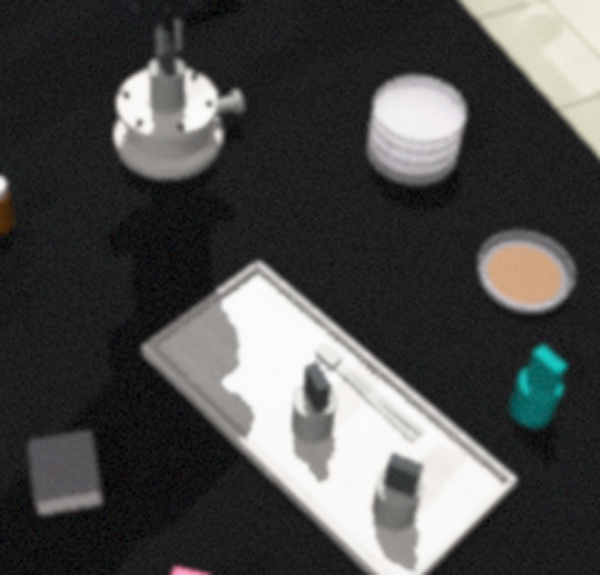

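View pics/t18.png

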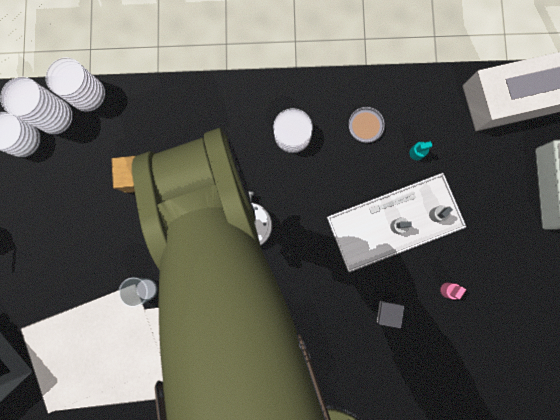

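>>> drive_tool:
  deltas:
    - {"x": 0,"y": -0.04,"z": 0.1,"ax": 0,"ay": 0,"az": 0}
    - {"x": 0,"y": -0.04,"z": 0.2,"ax": 0,"ay": 0,"az": 0}
    - {"x": 0,"y": -0.04,"z": 0.2,"ax": 0,"ay": 0,"az": 0}
    - {"x": 0,"y": -0.04,"z": 0.2,"ax": 0,"ay": 0,"az": 0}
    - {"x": 0,"y": -0.04,"z": 0.2,"ax": 0,"ay": 0,"az": 0}

```text
t: 17.1
eef_pos: [549.7, 170.2, 114.9]
orientation: [[0.008, 1.0, 0.003], [1.0, -0.008, 0.001], [0.001, 0.003, -1.0]]
ft_force: [-6.3, -2.4, 18.6]
gripper_width: 0.112
```

```bash
python3 -c "
from h import *
look('w19')"
```

```text
tcp [549.71 170.16 114.9 ] axis [549.96 168.99] shoulder z 100.8 F [-6.3 -2.4 18.6] M [-0.51  1.69 -0.  ] w 0.112 t 17.1 yaw y -0.47
(549.8, 182.56, 60) crop px [[366. 374.]]
(549.8, 189.7, 60.5) crop px [[365. 326.]]
(549.8, 218.7, 60) crop px [[363. 116.]]
```

```bash
python3 -c "
from h import *
o=monitor.get_obs();print(o['eef_pos'],o['ft_force'],o['gripper_width'],o['t']);print(job.job_done())"
```

```text
[549.72879082 170.1770147  114.91867864] [-6.68564331 -2.01621656 19.19290745] 0.11356144078178249 17.15
the job is handed in; nothing more can be done
None
```

The socket that fits is seated fully on the nut and still held in the gripper, and the job is handed in at 17.15 s.

- **Middle socket:** it stopped with its foot about 15 mm above the washer, even under 30 N. It is too small, and I stood it back upright in the tray about 1 mm from where it was.
- **Socket at the tray's +y end:** it passed the nut's bevel without contact and went down to the washer. Its foot is at about z = 60 mm. A further push raised the force from about 7 to 19 N with only 0.1 mm of movement, which shows it is home.
- **Third socket:** I did not try it, since the fitting one was already found.

In the last pictures the other two sockets stood upright in the tray and nothing else visible had moved. The arm hid part of the top view.

The checks disagreed in two small ways. The depth reading put the socket about 1 mm higher than the arm's own reading. The arm also landed 1–3 mm off its commanded position on several moves, which I corrected from the camera before each descent onto the nut and from the arm's own pose reading for the tray moves.

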